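# Unclamp a glued-up wooden fish and hold it up level

## Task

The glue has set: slacken the black wing knob of the hold-down clamp about half a turn anticlockwise, then swing the clamp arm off the wooden fish towards its tail until it is well clear, without disturbing the fish. Then lift the fish straight up off the gluing board, roughly ten centimetres, and finish still holding it there, steady and level: its bottle-cap eye is only laid on and must stay where it is. Leave the tape roll, the glue bottle and the brush alone.

Things in the scene. Friction and masses are not known exactly. Their poses are not given: they have to be found in the camera images.
- board: White gluing board, 340 (x) x 500 (y) x 18 mm, fixed to the dark bench, turned up to 0.5 rad. Origin: centre of its underside (bench height); z up. A flush aluminium track runs along y at x = +60 mm; the clamp's bolt stands in it at (60, 0) mm. The fish lies near (-35, 0) mm, on the robot's side of the track, its length along the board's y.
- fish: Flat wooden fish, two glued layers, 24 mm thick, 208 mm long, 0.16 to 0.28 kg, lying flat on the board. Origin: underside, on the middle line, within 10 mm of the balance point; z up, +y to the round head (nose at y +90 mm), -y to the tail fin (58 mm across, end at y -118 mm). From y = -44 to +64 mm it is 52 mm wide with flat upright sides at x = +-26 mm. The clamp's pad presses on its top near the origin.
- cap: White plastic bottle cap, 30 mm across, 11 mm high, about 10 g, lying loose on top of the head as the fish's eye. Origin: centre of its underside; z up.
- eye_seat (a point): The point on the fish's top where the eye belongs: 64 mm from the fish's origin towards the head (+y), 24 mm up. Axes as the fish.
- wing_knob (a joint): Turn of the wing knob (a captive nut on the clamp's bolt), rad: 0 tight, growing anticlockwise seen from above as it is slackened; it stays where it is left, takes about 0.1 N m, has a stop at tight. Arm and knob rise 2 mm a turn.
- knob_top (a point): Centre of the knob's top, about 84 mm above the bench. The knob is one black bar 46 mm long (its own x), 12 mm thick (its own y), 20 mm high (64 to 84 mm above the bench), on a round hub 20 mm across standing on the arm. At joint value 0 its x is the board's x; the axes turn with the knob.
- hold_arm (a joint): Turn of the clamp's flat steel arm about the bolt (the knob's own upright axis), rad: near 0 it points along the board's -x across the fish; growing values (anticlockwise from above) swing it to the fish's tail (board -y); 2 rad of room either way; beyond about 1.2 rad it is clear of the fish. It stays where it is left; with the knob slack it takes 1 to 2 N at 55 mm from the bolt.
- bar_mid (a point): Top face of the arm on its middle line, 55 mm from the bolt axis, 56 mm above the bench. The arm is a bar 24 mm wide, 8 mm thick (48 to 56 mm above the bench); its round tip ends 117 mm from the bolt; a leg 42 mm behind the bolt reaches down to the board. Its -x points from the bolt to the tip, y across it; the axes turn with the arm.
- clamp_pad (a point): Underside of the arm's round rubber pad (18 mm across, 6 mm high), 95 mm from the bolt axis; it rests on the fish at the start.
- tape_roll: Roll of cream masking tape lying flat on the board beyond the fish's head, 100 mm across, 30 mm high. Origin: centre of its underside. A bystander.
- glue_bottle: White glue bottle, 54 mm across, 130 mm high, standing on the board on the clamp side beyond the head. Origin: centre of its underside. A bystander.
- glue_brush: Brush, 170 mm long, lying on the board in front of the tail. A bystander.

How it is judged:
By the outcome, as a careful person would: the job done as asked, in the order asked, and still so for the second after the job is handed in, while the arm keeps its last pose, push and grip.
It also fails if it takes over 67 s, if anything falls off the work surface, if the arm or the gripper's body presses on something with over 40 N, if the wrist force passes 120 N, or if a joint passes its speed limit or range.

## Robot

A 6-joint arm with a two-finger parallel gripper is mounted at the origin on the work surface. World frame = base frame: x ahead of the robot, y to its left, z up, the work surface at z = 0. Lengths are in m, angles in rad, forces in N, time in s.
With the tool pointing down it reaches from about 0.425 to 0.925 m from the base axis. Payload 12.5 kg.
Tool frame: the origin (TCP) lies midway between the tips of the shut fingers; the grasp point (between the pads) lies 19 mm behind it; z points along the fingers, y is the direction in which the jaws open and shut (so a half turn about z gives the same grasp; the last joint's range is limited). The gripper opens to 85 mm and grips with 20 to 120 N. Pads are 22 mm wide; open, the fingers measure 114 mm over their backs; the gripper's body (76 mm by 85 mm) begins 54 mm behind the grasp point. The pads swing forward as they close: fully open they stand 13 mm farther back than shut.
Start: joints at [-0.106, 0.491, 1.559, -0, 1.092, -0.106], TCP at [0.625, 0, 0.231] pointing down, gripper open.
Joint ranges: [-3.1, 3.1], [-0.84, 2.19], [0.05, 2.79], [-1.13, 4.28], [0.06, 2.93], [-2.69, 2.69]. Speed limits (rad/s): [2.22, 2.22, 2.79, 3.14, 3.14, 3.14].

## Interface

Orientations are given as a unit quaternion [x, y, z, w].
In Python, from bench import robot gives the robot as it stands.
- The arm moves only by the tool servo_tool, never from a script. Its argument "series" is a list of rows, each a list of 2 entries, a list of its own where there are three numbers: the shift along the tool's x, y, z as a fraction of full scale, then the turn about the tool's z as a fraction of full scale. In form: [[[tx, ty, tz], turn], ...]. A call has 1 to 5 rows; each row shifts and turns the pose as measured when the row begins, along the tool's axes as they then stand; what a row does not reach is not made up. Full scale, the value 1, is 3 cm for a shift and 0.1 rad for a turn. A row lasts 1/10 s, in which the tool goes at most 50 mm and 8.59 degrees, less where a joint would pass 70% of its speed; a pose out of reach is approached as far as the arm can. A call with a number of a shift or a turn outside -1 to 1 is refused whole. A call with a gripper value outside its range is refused whole. "grip" is the opening, from 0 (shut) to 1 (fully open), set as the call begins (left out, the last holds). The fingers move at their own pace and stop on an object; "squeeze" is the grip in N (left out, the last holds). Time passes only in rows, so rows that do not move let the fingers close. It gives the time, the measured TCP pose, the force and the opening at its end, in the units of the state.
- robot.read_state(): the state, without advancing time (a new reading comes with each control period).
- robot.get_image(name): name is "scene" or "side" or "wrist"; returns a dict with "image" (480x640x3 uint8, blue, green, red), "fx", "fy", "cx", "cy" (pixels), "dist" ([k1, k2, p1, p2, k3] as OpenCV has them; the pictures are not rectified), "rvec" (rotation vector, rad) and "tvec" (3), from world to camera coordinates, as OpenCV has them; the wrist camera has in their place "T_tool_cam" (4x4, takes a point from camera to tool coordinates, whose origin is the TCP and whose axes are the flange's). Camera axes: x right, y down, z forward; pixel columns grow to the right and rows downward; lengths in m; the calibration is good to about 2 mm. A picture is of the moment at which its call begins: read the wrist's pose just before it. There is no depth.
- robot.job_done(): hands the job in, once; it reports no verdict.
The state is a dict: "t": time; "q": joint angles; "dq": joint speeds; "joint_efforts": joint torques, N m; "eef_pos": TCP position; "tcp_rot": TCP orientation; "contact_force": force on the tool from outside, world axes, zero at the start; "moment": the same for the moment, N m; "grip_width": opening from 0.0 (shut) to 1.0 (fully open).
Only numpy, scipy, OpenCV 4.12 (cv2) and the standard library are available. Lean on these libraries where they do the work, as an engineer would, in place of code of your own. Each camera call takes 0.05 s, during which the arm holds its last target. There are 200 camera calls.

## Working session

There is one attempt and no reset: what is moved stays moved. The work goes in short steps, Python scripts to look and compute and a tool call to move; the robot and the scene stay as the last step left them, time stands still between calls to the robot, and variables do not carry over. Pictures are saved under pics/ and viewed, about 8 in all and at most 12, crops included, and the job is handed in when it is done.

Besides the shell and the picture viewer there is one more tool, called after ">>>" by a JSON object that holds its "fn" and its "kwargs", one argument or row to a line. servo_tool: Moves the arm, as the interface text tells. Its arguments: {"type":"object","properties":{"series":{"type":"array","items":{"type":"array"}},"grip":{"type":"number"},"squeeze":{"type":"number"}},"required":["series"]}

```bash
mkdir -p pics
cat > h.py <<'E'
import numpy as np,cv2,json
from bench import robot
from scipy.spatial.transform import Rotation as R
def snap(name,fn):
    s=robot.read_state(); d=robot.get_image(name); cv2.imwrite(f'pics/{fn}.png',d['image'])
    K=np.array([[d['fx'],0,d['cx']],[0,d['fy'],d['cy']],[0,0,1.]]); dist=np.array(d['dist'],float)
    if 'rvec' in d:
        Rc=cv2.Rodrigues(np.array(d['rvec'],float))[0]; t=np.array(d['tvec'],float).ravel(); Rw=Rc.T; o=-Rc.T@t
    else:
        T=np.array(d['T_tool_cam']); Rt=R.from_quat(s['tcp_rot']).as_matrix()
        Rw=Rt@T[:3,:3]; o=Rt@T[:3,3]+np.array(s['eef_pos'])
    np.savez(f'pics/{fn}.npz',K=K,dist=dist,Rw=Rw,o=o)
    return s
def pix(fn,uv,z):
    c=np.load(f'pics/{fn}.npz'); p=cv2.undistortPoints(np.array(uv,float).reshape(-1,1,2),c['K'],c['dist']).reshape(-1,2)
    r=np.c_[p,np.ones(len(p))]@c['Rw'].T; z=np.broadcast_to(z,len(p))
    return c['o']+r*((z-c['o'][2])/r[:,2])[:,None]
def proj(fn,P):
    c=np.load(f'pics/{fn}.npz'); Rc=c['Rw'].T
    return cv2.projectPoints(np.array(P,float).reshape(-1,1,3),cv2.Rodrigues(Rc)[0],-Rc@c['o'],c['K'],c['dist'])[0].reshape(-1,2)
E
python3 - <<'E'
from h import *
s=snap('scene','scene0');snap('side','side0');snap('wrist','w0');print(s)
for n in('scene0','side0','w0'):
  c=np.load(f'pics/{n}.npz');print(n,c['o'],c['Rw'][:,2])
E
```

```text
{'t': 0.0, 'q': array([-1.05594710e-01,  4.91507844e-01,  1.55949482e+00, -2.13726689e-05,
        1.09170792e+00, -1.05597374e-01]), 'dq': array([ 0.00095984, -0.0003295 ,  0.0002839 , -0.00042151, -0.00080072,
       -0.00136973]), 'joint_efforts': array([-2.53899279e-04, -6.18447447e+01, -2.61596632e+01, -1.41405640e-04,
        4.01603000e-03, -9.44706159e-06]), 'eef_pos': array([6.24748379e-01, 4.78308342e-05, 2.30744249e-01]), 'tcp_rot': array([ 7.07102242e-01,  7.07111100e-01, -3.58761014e-04, -4.28746679e-04]), 'contact_force': array([ 0.15745901,  0.76099668, -0.8378464 ]), 'moment': array([0.04328409, 0.04452228, 0.03617634]), 'grip_width': 0.99778408505488}
scene0 [1.2671597  0.11824226 0.54999308] [-0.84472576 -0.06950453 -0.53066705]
side0 [ 0.26833021 -0.37592464  0.54884394] [ 0.40133616  0.63414862 -0.66089697]
w0 [0.62499711 0.08250174 0.3736083 ] [-4.57561976e-04 -3.17141300e-01 -9.48378187e-01]
```

View pics/scene0.png

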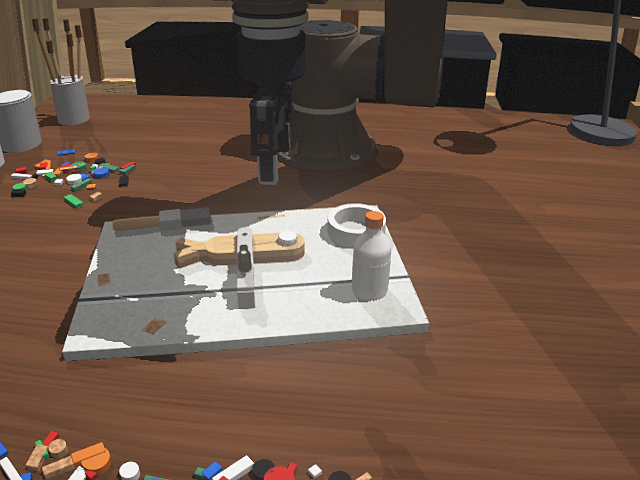

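View pics/w0.png

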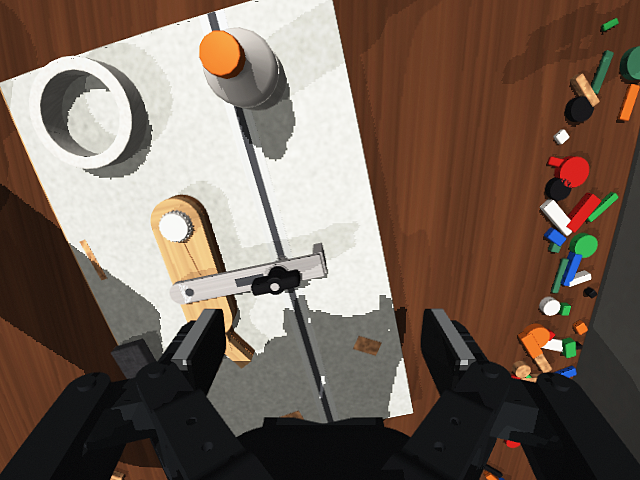

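Run:
```python
from h import *
a=cv2.imread('pics/w0.png')[185:375,140:345]
cv2.imwrite('pics/c0.png',cv2.resize(a,None,fx=3.1,fy=3.1,interpolation=cv2.INTER_CUBIC))
p=pix('w0',[(213,15),(327,420),(241,118)],.018);print(p); d=p[0]-p[1];print(np.arctan2(-d[0],d[1]))
```

```text
[[ 0.52446299  0.18290283  0.018     ]
 [ 0.63015811 -0.28614831  0.018     ]
 [ 0.54474407  0.0921098   0.018     ]]
0.22163627085977966
```

View pics/c0.png

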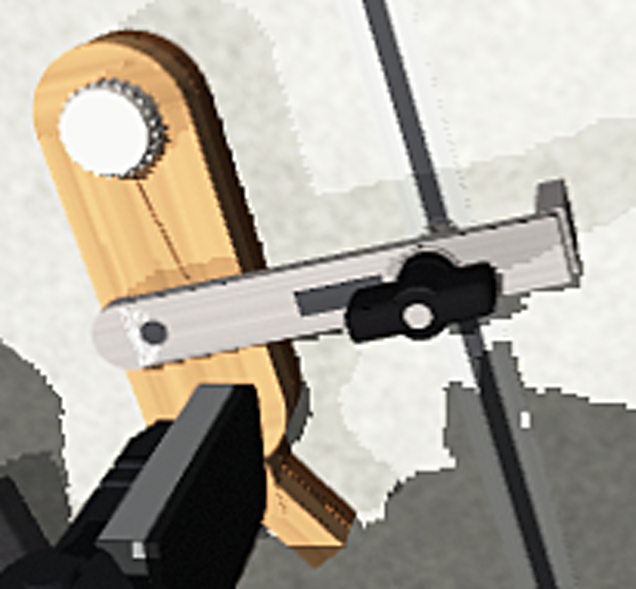

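View pics/side0.png

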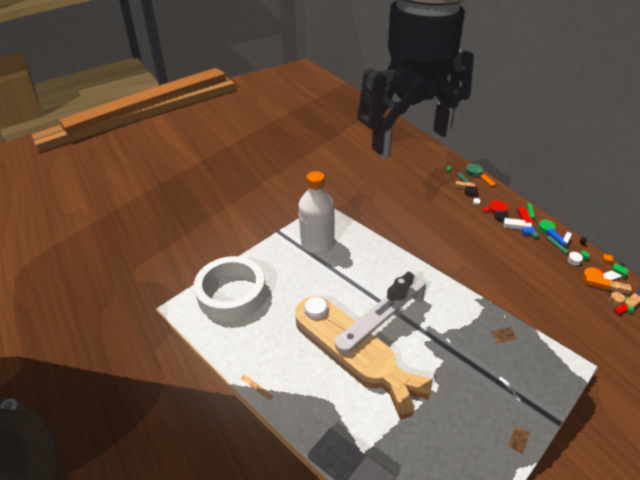

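Run:
```python
from h import *
f=lambda l:[(u/3.1+140,v/3.1+185) for u,v in l]
k=pix('w0',f([(419,316),(355,342),(495,312),(348,310)]),.084);print('knob',k)
d=k[2]-k[1];print('knob yaw',np.arctan2(d[1],d[0]))
a=pix('w0',f([(125,301),(555,212),(130,368),(580,285)]),.056)
for i in(0,2):
  d=a[i+1]-a[i];print('arm yaw',np.arctan2(d[1],d[0]),a[i],a[i+1])
print('cap',pix('w0',f([(104,128)]),.053))
print('fish sides', pix('w0',f([(45,155),(110,375 if 0 else 300),(195,90),(250,270)]),.042))
fx=np.array([np.cos(.2216),np.sin(.2216),0]);fy=np.array([-fx[1],fx[0],0])
track=np.array([0.54474407,0.0921098,0]); print('knob off track',(k[0]-track)@fx,)
q=pix('side0',[(403,277)],.084);print(q)
# predictions
b=k[0]*[1,1,0]
for n in('w0','side0','scene0'):print(n,proj(n,[b+[0,0,.084],b-.095*fx+[0,0,.056],b-.117*fx+[0,0,.056]]))
```

```text
knob [[ 0.58062599 -0.05758961  0.084     ]
 [ 0.56086641 -0.06629613  0.084     ]
 [ 0.60336553 -0.05624173  0.084     ]
 [ 0.55947215 -0.05566781  0.084     ]]
knob yaw 0.23230788969859728
arm yaw 0.21740681802006778 [ 0.47946596 -0.06610708  0.056     ] [ 0.62101777 -0.03483855  0.056     ]
arm yaw 0.20120095107482275 [ 0.4777335  -0.09087388  0.056     ] [ 0.62900668 -0.0600201   0.056     ]
cap [[ 0.47935525 -0.00791141  0.053     ]]
fish sides [[ 0.45324141 -0.0201667   0.042     ]
 [ 0.46783962 -0.07231168  0.042     ]
 [ 0.5057734   0.00153685  0.042     ]
 [ 0.51764651 -0.06093794  0.042     ]]
knob off track 0.0021019544719991096
[[ 0.58546336 -0.05444466  0.084     ]]
w0 [[275.16129032 286.93548387]
 [190.03073761 293.07293592]
 [170.32799675 297.12562125]]
side0 [[401.62215187 279.94017448]
 [351.41660086 335.44292499]
 [339.09128655 345.88643129]]
scene0 [[243.3542697  250.7222252 ]
 [243.75412274 232.59388668]
 [243.5963297  225.50597913]]
```

>>> {"fn": "servo_tool", "kwargs": {
  "series": [
    [[-0.96, -0.73, 0.5], 0],
    [[-0.96, -0.73, 0.5], 0],
    [[0, 0, 0.5], 1],
    [[0, 0, 0], 1],
    [[0, 0, 0], 1]
  ],
  "grip": 0.6
}}

```text
t: 0.65
eef_pos: [0.5789, -0.0594, 0.1832]
tcp_rot: [0.807, 0.59, -0.001, -0.001]
contact_force: [-0.7, 0.4, 0.7]
grip_width: 0.6
```

>>> {"fn": "servo_tool", "kwargs": {
  "series": [
    [[0, 0, 0], 1],
    [[0, 0, 0], 1],
    [[0, 0, 0], 1],
    [[0, 0, 0], 1],
    [[0, 0, 0], 1]
  ]
}}

```text
t: 1.15
eef_pos: [0.5781, -0.0596, 0.1818]
tcp_rot: [0.932, 0.362, -0.002, -0.001]
contact_force: [-1.2, -0.1, 0.8]
grip_width: 0.598
```

>>> {"fn": "servo_tool", "kwargs": {
  "series": [
    [[0, 0, 0], 1],
    [[0, 0, 0], 1],
    [[0, 0, 0], 1],
    [[0, 0, 0], 1],
    [[0, 0, 0], 1]
  ]
}}

```text
t: 1.65
eef_pos: [0.5776, -0.0595, 0.1807]
tcp_rot: [0.994, 0.109, -0.004, -0.001]
contact_force: [-0.7, 0.5, -1.2]
grip_width: 0.599
```

```bash
cat >> h.py <<'E'
def st():
    s=robot.read_state(); M=R.from_quat(s['tcp_rot']).as_matrix()
    print('t',round(s['t'],2),'pos',s['eef_pos'].round(4),'yaw(jaw y)',np.arctan2(M[1,1],M[0,1]).round(4),'tilt',np.arccos(-M[2,2]).round(4),'F',s['contact_force'].round(1),'M',s['moment'].round(2),'w',round(s['grip_width'],3),'q6',s['q'][5].round(3))
    return s,M
def go(P,yaw=None):
    "print tool-axis shift in units of 30 mm, and turn in 0.1 rad, to reach P"
    s,M=st(); print('shift',((np.array(P)-s['eef_pos'])@M/.03).round(2))
    if yaw is not None: d=np.arctan2(M[1,1],M[0,1])-yaw; print('turn',round(((d+np.pi/2)%np.pi-np.pi/2)/.1,2))
E
python3 - <<'E'
from h import *
snap('wrist','w1');go([.581,-.0576,.12],.2216-np.pi/2)
E
```

```text
t 1.7 pos [ 0.5775 -0.0595  0.1807] yaw(jaw y) -1.3575 tilt 0.0077 F [0.5 0.7 0. ] M [-0.    0.02  0.02] w 0.603 q6 1.141
shift [ 0.14 -0.03  2.02]
turn -0.08
```

View pics/w1.png

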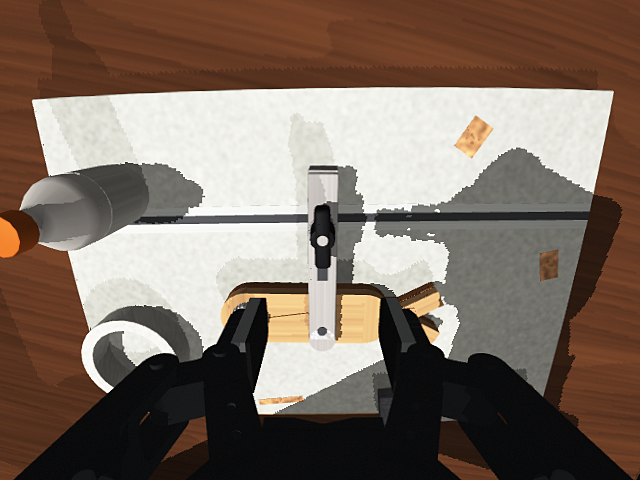

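Run:
```python
from h import *
print(pix('w1',[(322,241),(321,206)],.085)); p=pix('w1',[(150,219),(585,216)],.018);print(p,np.arctan2(p[1,0]-p[0,0],p[0,1]-p[1,1]))
p=pix('w1',[(309,172),(311,340)],.056);d=p[0]-p[1];print(p,np.arctan2(d[1],d[0]))
p=pix('w1',[(338,172),(337,340)],.056);d=p[0]-p[1];print(p,np.arctan2(d[1],d[0]))
go([.5815,-.0575,.066],.2216-np.pi/2)
```

```text
[[ 0.57985983 -0.05703881  0.085     ]
 [ 0.60504054 -0.05073751  0.085     ]]
[[ 0.5440755   0.09856638  0.018     ]
 [ 0.63592086 -0.29722719  0.018     ]] 0.22801800387482127
[[ 0.62252021 -0.03723938  0.056     ]
 [ 0.47556829 -0.06976448  0.056     ]] 0.21782007826544966
[[ 0.62734782 -0.0588929   0.056     ]
 [ 0.48073588 -0.0927973   0.056     ]] 0.2272578250023977
t 1.7 pos [ 0.5775 -0.0595  0.1807] yaw(jaw y) -1.3575 tilt 0.0077 F [0.5 0.7 0. ] M [-0.    0.02  0.02] w 0.603 q6 1.141
shift [ 0.17 -0.02  3.82]
turn -0.08
```

>>> {"fn": "servo_tool", "kwargs": {
  "series": [
    [[0.09, -0.03, 0.9], -0.1],
    [[0, 0, 0.9], 0],
    [[0, 0, 0.9], 0],
    [[0, 0, 0.9], 0],
    [[0, 0, 0], 0]
  ],
  "grip": 0.5
}}

```text
t: 2.2
eef_pos: [0.5799, -0.0579, 0.07]
tcp_rot: [0.993, 0.116, -0.002, -0.001]
contact_force: [-0.2, -0.6, 0.7]
grip_width: 0.504
```

Run:
```python
from h import *
go([.5803,-.0573,.066],.223-np.pi/2)
```

```text
t 2.2 pos [ 0.5799 -0.0579  0.07  ] yaw(jaw y) -1.3375 tilt 0.0052 F [-0.2 -0.6  0.7] M [-0.02  0.05  0.01] w 0.504 q6 1.124
shift [ 0.02 -0.02  0.13]
turn 0.1
```

Close gently and check.

>>> {"fn": "servo_tool", "kwargs": {
  "series": [
    [[0, -0.02, 0.13], 0.1],
    [[0, 0, 0], 0],
    [[0, 0, 0], 0],
    [[0, 0, 0], 0],
    [[0, 0, 0], 0]
  ],
  "grip": 0,
  "squeeze": 30
}}

```text
t: 2.7
eef_pos: [0.5799, -0.0578, 0.0669]
tcp_rot: [0.994, 0.112, -0.003, -0.001]
contact_force: [1.3, -1.9, -14.6]
grip_width: 0.207
```

Run:
```python
from h import *
st()
```

```text
t 2.7 pos [ 0.5799 -0.0578  0.0669] yaw(jaw y) -1.3459 tilt 0.0055 F [  1.3  -1.9 -14.6] M [-0.1  -0.35 -0.04] w 0.207 q6 1.134
```

>>> {"fn": "servo_tool", "kwargs": {
  "series": [
    [[0, 0, 0], 0],
    [[0, 0, 0], 0]
  ]
}}

```text
t: 2.9
eef_pos: [0.5799, -0.0578, 0.0669]
tcp_rot: [0.994, 0.112, -0.003, -0.001]
contact_force: [1.7, -1.8, -15.0]
grip_width: 0.207
```

Run:
```python
from h import *
st();snap('side','s1');snap('scene','sc1')
a=cv2.imread('pics/s1.png')[205:365,300:480];b=cv2.imread('pics/sc1.png')[170:330,160:340]
cv2.imwrite('pics/c1.png',cv2.resize(np.hstack([a,b]),None,fx=2.2,fy=3.3 and 2.2,interpolation=cv2.INTER_CUBIC))
```

```text
t 2.9 pos [ 0.5799 -0.0578  0.0669] yaw(jaw y) -1.3458 tilt 0.0055 F [  1.7  -1.8 -15. ] M [-0.16 -0.37  0.02] w 0.207 q6 1.134
```

View pics/c1.png

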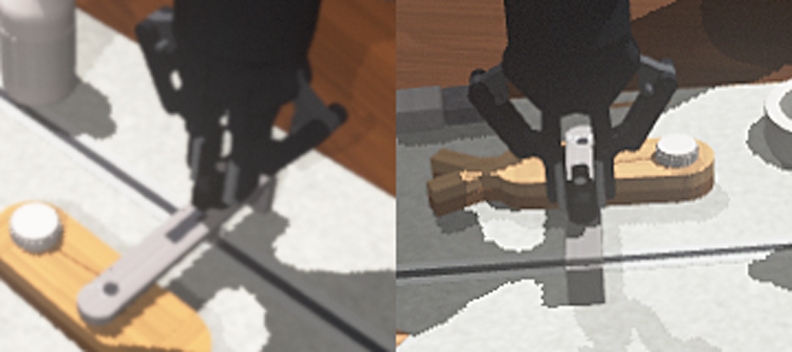

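>>> {"fn": "servo_tool", "kwargs": {
  "series": [
    [[0, 0, 0], 0],
    [[0, 0, -0.17], 0],
    [[0, 0, 0], 0]
  ],
  "grip": 0.4
}}

```text
t: 3.3
eef_pos: [0.5813, -0.0578, 0.0751]
tcp_rot: [0.994, 0.112, -0.001, -0.0]
contact_force: [-0.2, -0.2, -0.1]
grip_width: 0.4
```

>>> {"fn": "servo_tool", "kwargs": {
  "series": [
    [[0, 0, 0], 0],
    [[0, 0, 0], 0],
    [[0, 0, 0], 0],
    [[0, 0, 0], 0]
  ],
  "grip": 0
}}

```text
t: 3.7
eef_pos: [0.5816, -0.0576, 0.0763]
tcp_rot: [0.994, 0.113, 0.0, 0.0]
contact_force: [0.3, 0.3, -1.4]
grip_width: 0.198
```

>>> {"fn": "servo_tool", "kwargs": {
  "series": [
    [[0, 0, 0], 0],
    [[0, 0, 0.2], 0],
    [[0, 0, 0], 0]
  ],
  "grip": 0.4
}}

```text
t: 4.0
eef_pos: [0.5817, -0.0577, 0.0699]
tcp_rot: [0.994, 0.113, 0.0, 0.0]
contact_force: [-0.2, -0.5, -0.6]
grip_width: 0.396
```

>>> {"fn": "servo_tool", "kwargs": {
  "series": [
    [[0, 0, 0], 0],
    [[0, 0, 0], 0],
    [[0, 0, 0], 0],
    [[0, 0, 0], 0]
  ],
  "grip": 0
}}

```text
t: 4.4
eef_pos: [0.5817, -0.0576, 0.0699]
tcp_rot: [0.994, 0.113, 0.0, 0.0]
contact_force: [0.2, 0.0, -1.3]
grip_width: 0.205
```

Good grip. Turn anticlockwise (negative tool turn), rising slightly.

>>> {"fn": "servo_tool", "kwargs": {
  "series": [
    [[0, 0, 0], -1],
    [[0, 0, 0], -1],
    [[0, 0, 0], -1],
    [[0, 0, 0], -1],
    [[0, 0, 0], -1]
  ]
}}

```text
t: 4.9
eef_pos: [0.5812, -0.0568, 0.07]
tcp_rot: [0.932, 0.362, 0.0, -0.001]
contact_force: [-0.4, 1.3, 1.0]
grip_width: 0.206
```

Run:
```python
from h import *
st()
```

```text
t 4.9 pos [ 0.5812 -0.0568  0.07  ] yaw(jaw y) -0.8291 tilt 0.0012 F [-0.4  1.3  1. ] M [ 0.27  0.2  -0.09] w 0.206 q6 0.617
```

>>> {"fn": "servo_tool", "kwargs": {
  "series": [
    [[0, 0, -0.01], -1],
    [[0, 0, 0], -1],
    [[0, 0, -0.01], -1],
    [[0, 0, 0], -1],
    [[0, 0, 0], -1]
  ]
}}

```text
t: 5.4
eef_pos: [0.5804, -0.0563, 0.0701]
tcp_rot: [0.807, 0.59, -0.0, -0.002]
contact_force: [-1.6, 0.3, 1.9]
grip_width: 0.202
```

>>> {"fn": "servo_tool", "kwargs": {
  "series": [
    [[0, 0, -0.01], -1],
    [[0, 0, 0], -1],
    [[0, 0, 0], -1],
    [[0, 0, 0], -1],
    [[0, 0, 0], -1]
  ]
}}

```text
t: 5.9
eef_pos: [0.5794, -0.0562, 0.0703]
tcp_rot: [0.628, 0.778, -0.0, -0.003]
contact_force: [-1.7, -0.1, 1.5]
grip_width: 0.203
```

>>> {"fn": "servo_tool", "kwargs": {
  "series": [
    [[0, 0, 0], -1],
    [[0, 0, 0], -1],
    [[0, 0, 0], -1],
    [[0, 0, 0], -1],
    [[0, 0, 0], -1]
  ]
}}

```text
t: 6.4
eef_pos: [0.5786, -0.0566, 0.0705]
tcp_rot: [0.407, 0.913, 0.0, -0.003]
contact_force: [-1.3, -1.1, 0.3]
grip_width: 0.205
```

Run:
```python
from h import *
st()
```

```text
t 6.4 pos [ 0.5786 -0.0566  0.0705] yaw(jaw y) 0.7325 tilt 0.0066 F [-1.3 -1.1  0.3] M [-0.08  0.19 -0.04] w 0.205 q6 -0.946
```

>>> {"fn": "servo_tool", "kwargs": {
  "series": [
    [[0, 0, 0], -1],
    [[0, 0, 0], -1],
    [[0, 0, 0], -1],
    [[0, 0, 0], -1],
    [[0, 0, 0], -1]
  ]
}}

```text
t: 6.9
eef_pos: [0.5779, -0.0574, 0.0707]
tcp_rot: [0.158, 0.987, 0.0, -0.004]
contact_force: [-0.1, -1.0, 0.0]
grip_width: 0.205
```

>>> {"fn": "servo_tool", "kwargs": {
  "series": [
    [[0, 0, 0], -1],
    [[0, 0, 0], -1],
    [[0, 0, 0], -1],
    [[0, 0, 0], -1],
    [[0, 0, 0], -0.7]
  ]
}}

```text
t: 7.4
eef_pos: [0.5779, -0.0584, 0.0708]
tcp_rot: [-0.086, 0.996, 0.001, -0.003]
contact_force: [-0.2, -0.5, 1.2]
grip_width: 0.202
```

>>> {"fn": "servo_tool", "kwargs": {
  "series": [
    [[0, 0, 0], 0],
    [[0, 0, 0], 0],
    [[0, 0, -0.5], 0],
    [[0, 0, -1], 0],
    [[0, 0, -1], 0]
  ],
  "grip": 0.5
}}

```text
t: 7.9
eef_pos: [0.5768, -0.0583, 0.144]
tcp_rot: [-0.083, 0.997, 0.002, -0.007]
contact_force: [1.0, -0.6, 0.1]
grip_width: 0.501
```

Run:
```python
from h import *
st();snap('wrist','w2')
```

```text
t 7.9 pos [ 0.5768 -0.0583  0.144 ] yaw(jaw y) 1.7361 tilt 0.0145 F [ 1.  -0.6  0.1] M [-0.    0.    0.02] w 0.501 q6 -1.95
```

View pics/w2.png

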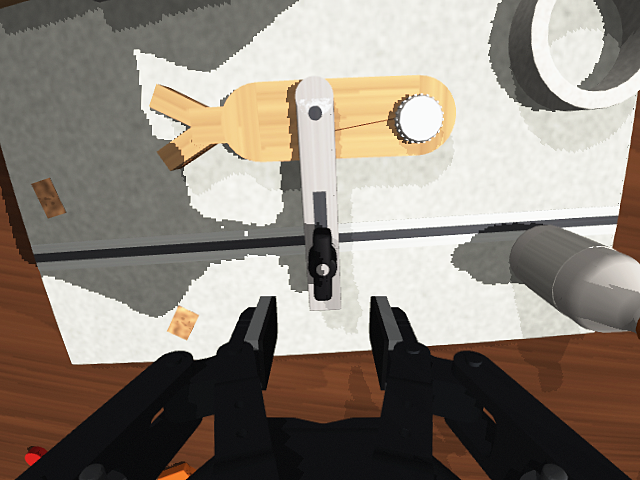

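>>> {"fn": "servo_tool", "kwargs": {
  "series": [
    [[0, 0, 0], 1],
    [[0, 0, 0], 1],
    [[0, 0, 0], 1],
    [[0, 0, 0], 1],
    [[0, 0, 0], 1]
  ],
  "grip": 0
}}

```text
t: 8.45
eef_pos: [0.5796, -0.0588, 0.1515]
tcp_rot: [0.18, 0.984, -0.0, -0.001]
contact_force: [0.3, 0.7, 0.9]
grip_width: 0.002
```

>>> {"fn": "servo_tool", "kwargs": {
  "series": [
    [[0, 0, 0], 1],
    [[0, 0, 0], 1],
    [[0, 0, 0], 1],
    [[0, 0, 0], 1],
    [[0, 0, 0], 1]
  ]
}}

```text
t: 8.95
eef_pos: [0.5797, -0.0588, 0.151]
tcp_rot: [0.432, 0.902, -0.0, -0.001]
contact_force: [0.3, -0.2, -0.5]
grip_width: -0.003
```

>>> {"fn": "servo_tool", "kwargs": {
  "series": [
    [[0, 0, 0], 1],
    [[0, 0, 0], 1],
    [[0, 0, 0], 1],
    [[0, 0, 0], 1],
    [[0, 0, 0], 0.5]
  ]
}}

```text
t: 9.45
eef_pos: [0.5797, -0.0587, 0.1505]
tcp_rot: [0.634, 0.773, -0.0, -0.0]
contact_force: [0.9, 0.1, -0.2]
grip_width: -0.001
```

Run:
```python
from h import *
go([.5233,-.0242,.12],.223)
f=pix('w2',[(322,269)],.085);print('knob',f)
print('cap',pix('w2',[(420,119)],.053), pix('w2',[(245,86),(400,80),(250,162),(400,156)],.042))
```

```text
t 9.45 pos [ 0.5797 -0.0587  0.1505] yaw(jaw y) 0.1969 tilt 0.001 F [ 0.9  0.1 -0.2] M [-0.03 -0.01 -0.  ] w -0.001 q6 -0.41
shift [ 1.5  -1.62  1.02]
turn -0.26
knob [[ 0.57973617 -0.0572746   0.085     ]]
cap [[ 0.47918208 -0.00947008  0.053     ]] [[ 0.4771029  -0.12577542  0.042     ]
 [ 0.45659248 -0.0254749   0.042     ]
 [ 0.52586929 -0.11709643  0.042     ]
 [ 0.50465318 -0.01455077  0.042     ]]
```

>>> {"fn": "servo_tool", "kwargs": {
  "series": [
    [[0.75, -0.81, 0], -0.26],
    [[0.75, -0.81, 0.4], 0],
    [[0, 0, 0.9], 0],
    [[0, 0, 0.9], 0],
    [[0, 0, 0.9], 0]
  ]
}}

```text
t: 9.95
eef_pos: [0.523, -0.024, 0.0581]
tcp_rot: [0.628, 0.778, 0.002, 0.004]
contact_force: [0.5, -0.2, -0.1]
grip_width: -0.0
```

Run:
```python
from h import *
go([.5233,-.0242,.049],.223)
```

```text
t 9.95 pos [ 0.523  -0.024   0.0581] yaw(jaw y) 0.2118 tilt 0.0089 F [ 0.5 -0.2 -0.1] M [ 0.02  0.01 -0.02] w -0.0 q6 -0.382
shift [-0.01  0.01  0.3 ]
turn -0.11
```

>>> {"fn": "servo_tool", "kwargs": {
  "series": [
    [[-0.3, 0, 0.27], -0.1],
    [[-0.4, 0.02, 0], 0],
    [[-0.4, 0.02, 0], 0],
    [[-0.4, 0.02, 0], 0],
    [[-0.35, 0.02, 0], 0]
  ]
}}

```text
t: 10.45
eef_pos: [0.5376, -0.0814, 0.0496]
tcp_rot: [0.625, 0.78, 0.001, 0.002]
contact_force: [-1.2, 1.9, 0.7]
grip_width: 0.003
```

```bash
cat >> h.py <<'E'
def bd(yaw=.223,b=(.5798,-.0573)):
    s,M=st(); d=s['eef_pos'][:2]-b; print('board rel bolt mm',1e3*(d[0]*np.cos(yaw)+d[1]*np.sin(yaw)),1e3*(-d[0]*np.sin(yaw)+d[1]*np.cos(yaw)))
E
python3 - <<'E'
from h import *
bd()
E
```

```text
t 10.45 pos [ 0.5376 -0.0814  0.0496] yaw(jaw y) 0.2199 tilt 0.005 F [-1.2  1.9  0.7] M [0.28 0.12 0.  ] w 0.003 q6 -0.491
board rel bolt mm -46.50587112761622 -14.145520253588609
```

>>> {"fn": "servo_tool", "kwargs": {
  "series": [
    [[-0.33, 0.03, 0], 0],
    [[-0.33, 0.12, 0], 0],
    [[-0.33, 0.2, 0], 0],
    [[-0.33, 0.25, 0], 0],
    [[0, 0.1, 0], 0]
  ]
}}

```text
t: 10.95
eef_pos: [0.5706, -0.1215, 0.052]
tcp_rot: [0.626, 0.78, 0.002, 0.005]
contact_force: [-1.1, -1.1, -0.3]
grip_width: 0.002
```

>>> {"fn": "servo_tool", "kwargs": {
  "series": [
    [[0, -0.2, -0.1], 0],
    [[0, 0, -0.9], 0],
    [[0, 0, -0.9], 0],
    [[0.4, -0.5, -0.9], 0],
    [[0.4, -0.5, 0], 0]
  ]
}}

```text
t: 11.45
eef_pos: [0.5287, -0.1049, 0.1376]
tcp_rot: [0.626, 0.78, 0.002, 0.004]
contact_force: [0.9, -0.6, -1.6]
grip_width: 0.001
```

>>> {"fn": "servo_tool", "kwargs": {
  "series": [
    [[0, 0, -1], 0],
    [[0, 0, 0], 0]
  ],
  "grip": 1
}}

```text
t: 11.65
eef_pos: [0.5258, -0.1032, 0.1695]
tcp_rot: [0.625, 0.78, 0.001, 0.004]
contact_force: [0.8, 0.2, 0.4]
grip_width: 0.33
```

Run:
```python
from h import *
bd();snap('wrist','w3');snap('side','s3')
```

```text
t 11.65 pos [ 0.5258 -0.1032  0.1695] yaw(jaw y) 0.2198 tilt 0.0087 F [0.8 0.2 0.4] M [-0.   -0.    0.06] w 0.33 q6 -0.537
board rel bolt mm -62.794303416503936 -32.800244172772295
```

View pics/w3.png

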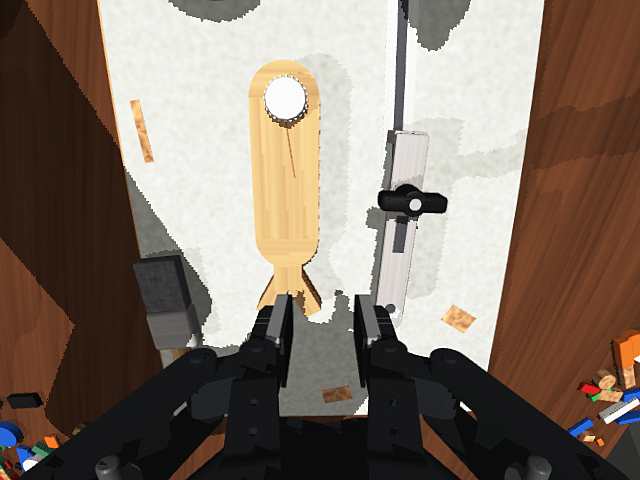

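Run:
```python
from h import *
p=pix('w3',[(249,105),(255,235),(320,105),(318,235),(284,60),(271,312),(309,312)],.042);print(p)
for i in(0,2):
  d=p[i]-p[i+1];print(np.arctan2(-d[0],d[1]))
yaw=.205;fy=np.array([-np.sin(yaw),np.cos(yaw),0]);fx=np.array([fy[1],-fy[0],0])
c=p[:4].mean(0);n=p[4];o=c+fy*((n-c)@fy-.09);print('origin',o,'width',(p[2:4].mean(0)-p[:2].mean(0))@fx)
cap=pix('w3',[(285.5,98)],.053)[0];print('cap in fish',(cap-o)@fx,(cap-o)@fy)
go([*o[:2],.12],yaw)
P=np.array([o+a*fx+b*fy for a,b in[(-.026,.064),(.026,.064),(.026,-.044),(-.026,-.044),(0,.09),(0,-.118)]])
print(proj('w3',P).round(0).tolist(),proj('s3',P).round(0).tolist())
```

```text
[[ 0.45282412 -0.01892839  0.042     ]
 [ 0.47316713 -0.11682889  0.042     ]
 [ 0.50369207 -0.00782177  0.042     ]
 [ 0.52359138 -0.10572839  0.042     ]
 [ 0.47222638  0.01628069  0.042     ]
 [ 0.49810482 -0.18470283  0.042     ]
 [ 0.53105187 -0.17742633  0.042     ]]
0.20487716869327188
0.20051652138902945
origin [ 0.49030601 -0.07188499  0.042     ] width 0.05184594471467514
cap in fish 0.001985783094848679 0.06373258554149946
t 11.75 pos [ 0.5246 -0.1029  0.1665] yaw(jaw y) 0.2196 tilt 0.0038 F [-1.  -0.3  0.5] M [-0.04  0.02 -0.04] w 0.505 q6 -0.537
shift [ 1.26 -0.9   1.54]
turn 0.15
[[249.0, 98.0], [320.0, 99.0], [318.0, 240.0], [255.0, 239.0], [284.0, 60.0], [288.0, 318.0]] [[301.0, 321.0], [329.0, 300.0], [389.0, 346.0], [361.0, 371.0], [302.0, 299.0], [423.0, 396.0]]
```

>>> {"fn": "servo_tool", "kwargs": {
  "series": [
    [[0.63, -0.45, 0], 0.16],
    [[0.63, -0.45, 0], 0],
    [[0, 0, 0.8], 0],
    [[0, 0, 0.8], 0],
    [[0, 0, 0], 0]
  ],
  "grip": 0.95
}}

```text
t: 12.25
eef_pos: [0.4875, -0.0698, 0.1142]
tcp_rot: [0.632, 0.775, -0.0, 0.0]
contact_force: [-0.2, 0.6, 1.1]
grip_width: 0.95
```

Run:
```python
from h import *
go([.4903,-.0719,.018],.203)
```

```text
t 12.25 pos [ 0.4875 -0.0698  0.1142] yaw(jaw y) 0.2037 tilt 0.0007 F [-0.2  0.6  1.1] M [0.03 0.03 0.  ] w 0.95 q6 -0.479
shift [-0.09  0.08  3.21]
turn 0.01
```

>>> {"fn": "servo_tool", "kwargs": {
  "series": [
    [[-0.09, 0.08, 0.6], 0],
    [[0, 0, 0.6], 0],
    [[0, 0, 0.6], 0],
    [[0, 0, 0.6], 0],
    [[0, 0, 0.3], 0]
  ]
}}

```text
t: 12.75
eef_pos: [0.4917, -0.0725, 0.0324]
tcp_rot: [0.631, 0.775, 0.0, 0.001]
contact_force: [0.3, -0.9, 0.4]
grip_width: 0.95
```

>>> {"fn": "servo_tool", "kwargs": {
  "series": [
    [[0, 0, 0], 0],
    [[0, 0, 0], 0]
  ]
}}

```text
t: 12.95
eef_pos: [0.4917, -0.0725, 0.0322]
tcp_rot: [0.631, 0.775, -0.0, -0.0]
contact_force: [0.1, -0.1, -0.3]
grip_width: 0.948
```

Run:
```python
from h import *
go([.4903,-.0719,.018],.203)
```

```text
t 12.95 pos [ 0.4917 -0.0725  0.0322] yaw(jaw y) 0.204 tilt 0.0006 F [ 0.1 -0.1 -0.3] M [-0.02 -0.01  0.01] w 0.948 q6 -0.482
shift [ 0.03 -0.04  0.47]
turn 0.01
```

>>> {"fn": "servo_tool", "kwargs": {
  "series": [
    [[0.02, -0.04, 0.25], 0],
    [[0, 0, 0.2], 0],
    [[0, 0, 0], 0]
  ],
  "grip": 0.8
}}

```text
t: 13.25
eef_pos: [0.4912, -0.0725, 0.0201]
tcp_rot: [0.631, 0.775, 0.0, 0.002]
contact_force: [-0.7, -0.2, -0.7]
grip_width: 0.797
```

Run:
```python
from h import *
go([.4903,-.0719,.018],.203)
snap('side','s4'); snap('scene','sc4')
a=cv2.imread('pics/s4.png')[230:430,240:460];b=cv2.imread('pics/sc4.png')[160:320,150:326]
cv2.imwrite('pics/c4.png',np.hstack([cv2.resize(a,(440,400),interpolation=cv2.INTER_CUBIC),cv2.resize(b,None,fx=2,fy=2.5)[:,:360]]))
```

```text
t 13.25 pos [ 0.4912 -0.0725  0.0201] yaw(jaw y) 0.2038 tilt 0.0032 F [-0.7 -0.2 -0.7] M [-0.01  0.09 -0.04] w 0.797 q6 -0.482
shift [ 0.02 -0.02  0.07]
turn 0.01
```

View pics/c4.png

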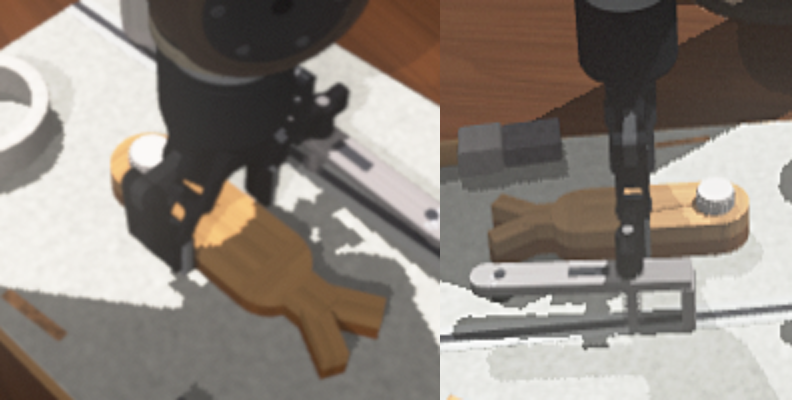

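>>> {"fn": "servo_tool", "kwargs": {
  "series": [
    [[0.01, -0.02, 0.02], 0],
    [[0, 0, 0], 0],
    [[0, 0, 0], 0],
    [[0, 0, 0], 0],
    [[0, 0, 0], 0]
  ],
  "grip": 0.3,
  "squeeze": 40
}}

```text
t: 13.85
eef_pos: [0.491, -0.0723, 0.0203]
tcp_rot: [0.631, 0.775, 0.001, 0.002]
contact_force: [-0.6, 0.4, -0.8]
grip_width: 0.601
```

Run:
```python
from h import *
st()
```

```text
t 13.85 pos [ 0.491  -0.0723  0.0203] yaw(jaw y) 0.2041 tilt 0.0046 F [-0.6  0.4 -0.8] M [ 0.01  0.03 -0.01] w 0.601 q6 -0.482
```

>>> {"fn": "servo_tool", "kwargs": {
  "series": [
    [[0, 0, -0.08], 0],
    [[0, 0, -0.12], 0],
    [[0, 0, -0.15], 0],
    [[0, 0, -0.15], 0],
    [[0, 0, -0.15], 0]
  ]
}}

```text
t: 14.35
eef_pos: [0.4907, -0.0722, 0.0409]
tcp_rot: [0.631, 0.775, 0.001, 0.002]
contact_force: [-0.1, -0.3, -2.3]
grip_width: 0.6
```

Run:
```python
from h import *
st()
p=pix('w3',[(379,200),(447,204)],.085);d=p[1]-p[0];print('knob bar yaw',np.arctan2(d[1],d[0]))
```

```text
t 14.35 pos [ 0.4907 -0.0722  0.0409] yaw(jaw y) 0.2041 tilt 0.0036 F [-0.1 -0.3 -2.3] M [ 0.04 -0.02  0.01] w 0.6 q6 -0.482
knob bar yaw 0.16243082172748177
```

>>> {"fn": "servo_tool", "kwargs": {
  "series": [
    [[0, 0, -0.17], 0],
    [[0, 0, -0.17], 0],
    [[0, 0, -0.17], 0],
    [[0, 0, -0.17], 0],
    [[0, 0, -0.17], 0]
  ]
}}

```text
t: 14.85
eef_pos: [0.4907, -0.0722, 0.0691]
tcp_rot: [0.631, 0.775, 0.001, 0.002]
contact_force: [-0.1, 0.2, -2.5]
grip_width: 0.601
```

>>> {"fn": "servo_tool", "kwargs": {
  "series": [
    [[0, 0, -0.17], 0],
    [[0, 0, -0.17], 0],
    [[0, 0, -0.17], 0],
    [[0, 0, -0.17], 0],
    [[0, 0, -0.17], 0]
  ]
}}

```text
t: 15.35
eef_pos: [0.4904, -0.0721, 0.0969]
tcp_rot: [0.631, 0.775, 0.001, 0.002]
contact_force: [0.8, 0.7, -2.2]
grip_width: 0.6
```

>>> {"fn": "servo_tool", "kwargs": {
  "series": [
    [[0, 0, -0.17], 0],
    [[0, 0, -0.13], 0],
    [[0, 0, -0.09], 0],
    [[0, 0, -0.05], 0],
    [[0, 0, 0], 0]
  ]
}}

```text
t: 15.85
eef_pos: [0.4905, -0.0721, 0.112]
tcp_rot: [0.631, 0.775, 0.001, 0.002]
contact_force: [-0.4, -0.7, -3.8]
grip_width: 0.603
```

Run:
```python
from h import *
st()
```

```text
t 15.85 pos [ 0.4905 -0.0721  0.112 ] yaw(jaw y) 0.2041 tilt 0.005 F [-0.4 -0.7 -3.8] M [ 0.03 -0.    0.02] w 0.603 q6 -0.483
```

Raise another ~9 mm and check.

>>> {"fn": "servo_tool", "kwargs": {
  "series": [
    [[0, 0, -0.1], 0],
    [[0, 0, -0.12], 0],
    [[0, 0, -0.06], 0],
    [[0, 0, 0], 0],
    [[0, 0, 0], 0]
  ]
}}

```text
t: 16.35
eef_pos: [0.4903, -0.0721, 0.1208]
tcp_rot: [0.631, 0.775, 0.001, 0.002]
contact_force: [-0.7, -0.2, -1.9]
grip_width: 0.601
```

>>> {"fn": "servo_tool", "kwargs": {
  "series": [
    [[0, 0, 0], 0],
    [[0, 0, 0], 0],
    [[0, 0, 0], 0],
    [[0, 0, 0], 0],
    [[0, 0, 0], 0]
  ]
}}

```text
t: 16.85
eef_pos: [0.4902, -0.072, 0.1205]
tcp_rot: [0.631, 0.775, 0.001, 0.002]
contact_force: [-0.3, 0.2, -2.8]
grip_width: 0.602
```

Run:
```python
from h import *
st();snap('scene','sc5');snap('side','s5')
a=cv2.imread('pics/s5.png')[120:460,160:560];b=cv2.imread('pics/sc5.png')[120:370,60:440]
cv2.imwrite('pics/c5.png',np.hstack([cv2.resize(a,(400,340)),cv2.resize(b,(400,340))[:, :400]]))
yaw=.204;fy=np.array([-np.sin(yaw),np.cos(yaw),0]);o=np.array([.4895,-.0718,.142])
print(proj('sc5',[o+.064*fy,o+.09*fy,o-.118*fy]))
```

```text
t 16.85 pos [ 0.4902 -0.072   0.1205] yaw(jaw y) 0.2041 tilt 0.0037 F [-0.3  0.2 -2.8] M [0.06 0.02 0.02] w 0.602 q6 -0.483
[[286.64160446 183.38534157]
 [303.65596688 182.6898763 ]
 [166.16219115 188.68443201]]
```

View pics/c5.png

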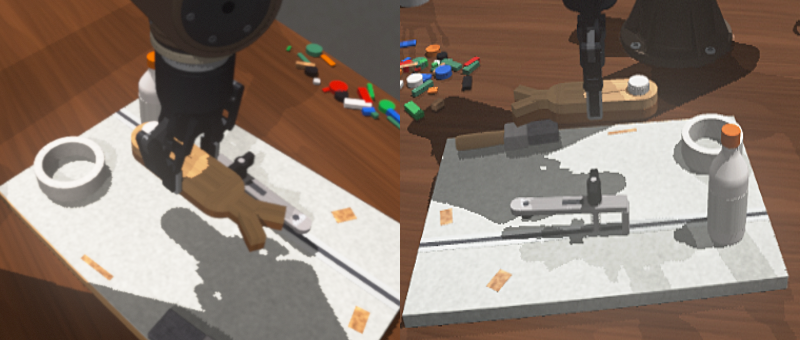

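```bash
python3 -c "
from h import *
print(robot.job_done());st()"
```

```text
the job is handed in; nothing more can be done
None
the job is handed in; nothing more can be done
```

The job is done and handed in at about 17 s. The fish is held about 10 cm above the board with its bottle-cap eye still on its seat.

- **Knob:** I gripped it and turned it about 3.08 rad anticlockwise. A later picture put its bar at 0.162 rad, against 0.166 rad expected for that turn. That fits a half turn, though the bar looks the same either way round. The arm also swung under only about 2 N, so the clamp is slack.
- **Clamp arm:** I pushed it with the shut fingers to roughly 1.5 rad towards the tail. That is well past the 1.2 rad at which it clears the fish.
- **Fish:** I gripped it at its middle with 40 N (jaw reading 0.60, about 51 mm) and lifted it straight up from TCP height 0.020 m to 0.1205 m. The tool tilt was under 0.3°, and the measured load was 2 to 3 N.
- **Last picture:** the head and tail stand level. The cap lies within about 1 to 2 pixels of where the eye seat should appear. The tape roll, glue bottle and brush stand in their places.

**What disagreed:**
- The first knob grip sat too low, with about 15 N of vertical force, so I opened, rose and gripped again.
- The jaw reading on the 12 mm bar came to about 17 mm, which I could not explain.
- The state could not be read after handing in, so the final second is unchecked.

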